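# Pop the hatch of the teal test reader

### The arm

A 6-joint arm with a two-finger parallel gripper is mounted at the origin on the work surface. World frame = base frame: x ahead of the robot, y to its left, z up, the work surface at z = 0. Lengths are in m, angles in rad, forces in N, time in s.
With the tool pointing down it reaches from about 0.3 to 0.825 m from the base axis. Payload 5.4 kg.
Tool frame: the origin (TCP) lies between the finger pads; the fingertips stand 17 mm ahead of it and the grasp point (between the pads) lies 2 mm behind it (nose_length is the distance from the TCP to the fingertips, in m); z points along the fingers, y is the direction in which the jaws open and shut (so a half turn about z gives the same grasp; the last joint's range is limited). The gripper opens to 92 mm and grips with 3 to 60 N. Pads are 20 mm wide; open, the fingers measure 128 mm over their backs; the gripper's body (75 mm by 189 mm) begins 69 mm behind the grasp point.
Start: joints at [-1.531, 0.158, 1.597, -0, 1.386, -0.21], TCP at [0.142, -0.557, 0.232] pointing down, gripper open.
Joint ranges: [-2.91, 2.91], [-0.94, 2.29], [0.18, 2.7], [-1.29, 4.43], [0.17, 2.64], [-3, 3]. Speed limits (rad/s): [2.57, 2.57, 3.14, 3.14, 3.14, 3.14].

### API

Orientations are given as a unit quaternion [x, y, z, w].
In Python, from cell import move_pose, move_straight, goto_joints, command_gripper, dwell, ik, get_state, capture, calibration, PlanningError, finish_job, nose_length gives the robot as it stands. Calls block until the motion is done:
- move_pose(position, orientation): joint-space move of the TCP to a pose.
- move_straight(position, attitude=None, velocity=0.15, stop_force=None): straight line of the TCP; attitude=None keeps the orientation; velocity is the mean speed in m/s. With stop_force (N) it stops when the force on the tool has changed by that much, and returns True; else False.
- goto_joints(angles): joint-space move.
- command_gripper(opening, f_grip=None): opening from 0.0 (shut) to 1.0 (fully open); f_grip is the grip in N (None keeps the last); returns when the fingers have stopped.
- dwell(seconds).
- ik(position, orientation): joint angles nearest the present ones, or None.
- get_state(): the state.
- capture(name): name is "side" or "top"; returns the picture (420x560x3 uint8, blue, green, red); there is no depth.
- calibration(name): a dict with "fx", "fy", "cx", "cy" (pixels), "dist" ([k1, k2, p1, p2, k3] as OpenCV has them; the pictures are not rectified), "cam_to_world" (4x4, takes a point from camera to world coordinates). Camera axes: x right, y up, looking along -z (the intrinsics and any distortion apply to the point x, -y, -z); pixel columns grow to the right and rows downward; lengths in m; the calibration is good to about 2 mm. A picture is of the moment at which its call begins. calibration takes no time and is no camera call.
A pose or a line that the arm cannot do raises PlanningError and nothing moves.
- finish_job(): hands the job in, once; it reports no verdict.
The state is a dict: "t": time; "qpos": joint angles; "joint_velocities": joint speeds; "joint_torque": joint torques, N m; "tcp_pos": TCP position; "orientation": TCP orientation; "contact_force": force on the tool from outside, world axes, zero at the start; "ft_torque": the same for the moment, N m; "grip_width": opening from 0.0 (shut) to 1.0 (fully open).
Only numpy, scipy, OpenCV 4.12 (cv2) and the standard library are available. Lean on these libraries where they do the work, as an engineer would, in place of code of your own. Each camera call takes 0.05 s, during which the arm holds its last target. There are 200 camera calls.

### The job

Open the reader with the teal hatch for its next test: with a fingertip press the round mark on the hatch fully home once, then draw back and let the hatch spring up by itself. Do not touch it again or push it back down; watch that it stays fully open for about two seconds before you finish. Leave the reader with the grey hatch shut, and do not lift or shift anything else on the bench.

Things in the scene. Friction and masses are not known exactly. Their poses are not given: they have to be found in the camera images.
- teal: reader with the teal hatch: white housing fixed to the bench, 160 (x) x 100 (y), deck 55 high; behind the hatch a console 46 deep, 76 high. Origin at the centre of its underside; its x axis runs from its front (robot's side) to its back, z up.
- grey: reader with the dark grey hatch: white housing fixed to the bench, 160 (x) x 100 (y), deck 55 high; behind the hatch a console 46 deep, 76 high. Origin at the centre of its underside; its x axis runs from its front (robot's side) to its back, z up; otherwise the same as the teal one.
- teal_hinge (a point): middle of the teal hatch's hinge line (along the reader's y), 30 behind the reader's origin, 66 above the bench. The hatch is a plate 100 long (x) x 70 wide (y) x 10 thick reaching forward from here; shut, its top is 76 above the bench, with an 11 mm gap to the deck beneath.
- teal_pad (a point): the press mark on top of the teal hatch: white disc of diameter 22 with a black centre, in the middle of its width, 15 from the free front edge and 85 from the hinge line. The point is at its centre on the top surface and moves with the hatch.
- grey_pad (a point): the same press mark on the dark grey hatch.
- teal_lid (a joint): teal hatch angle: about 0 (within 0.02) latched shut, -0.1 pressed home, 1.2 at its open stop. Pressed slowly, the mark takes 2 to 3 N; the latch is freed about 7 mm down, the firm stop is at about 9 mm. As the finger then draws back, a spring swings the hatch up in 1.5 to 2 s and holds it there. Pressed fully down again, it latches shut.
- grey_lid (a joint): grey hatch angle: about 0 (within 0.02) latched shut, -0.1 pressed home, 1.2 at its open stop. Same latch; it is to stay shut.
- teal_pin (a joint): sideways place in m of the latch's follower pin, hidden inside the teal reader: about -0.0002 latched, +0.001 to +0.006 while and after it lets go, below -0.0035 only when the hatch is pushed back down and latches again. Not needed to do the job.
- tube_rack: white carton rack for test tubes, 130 x 75 x 50 high, two tubes standing in it (76 high in all); loose bystander, origin at the centre of its underside.
- timer: white digital timer on a small foot, about 75 high; loose bystander, origin at its underside.
- cassette1: white rapid-test cassette lying flat, 70 x 20 x 5; loose bystander, origin at the centre of its underside.
- cassette2: second cassette like cassette1; loose bystander.
- bottle: dark blue bottle, diameter 70, 210 high; loose bystander, origin at the centre of its underside.
- tub: white lidded tub with a blue label, diameter 116, 87 high; loose bystander, origin at the centre of its underside.

How it is judged:
By the outcome, as a careful person would: the job done as asked, in the order asked, and still so for the second after the job is handed in, with the robot touching nothing.
It also fails if it takes over 32 s, if anything falls off the work surface, if the arm or the gripper's body presses on something with over 40 N, if the wrist force passes 120 N, or if a joint passes its speed limit or range.

## Working session

There is one attempt and no reset: what is moved stays moved. The work goes in short steps, each a Python script; the robot and the scene stay as the last script left them, time stands still between calls to the robot, and variables do not carry over. Pictures are saved under pics/ and viewed, about 8 in all and at most 12, crops included, and the job is handed in when it is done.

```bash
mkdir -p pics; python3 - <<'E'
from cell import *
import cv2
for n in("side","top"):
    cv2.imwrite(f"pics/{n}0.png",capture(n)); c=calibration(n); print(n,c)
s=get_state();print(s['t'],s['tcp_pos'],s['orientation'],nose_length)
E
```

```text
side {'fx': 421.76554811201544, 'fy': 421.76554811201544, 'cx': 276.58910600679957, 'cy': 210.1046999959927, 'dist': array([-0.11510208,  0.        ,  0.        ,  0.        ,  0.        ]), 'cam_to_world': array([[ 0.97130393,  0.1922959 , -0.13996768,  0.4162047 ],
       [-0.23714106,  0.73785263, -0.63193165, -0.6350514 ],
       [-0.01824235,  0.64698978,  0.76228042,  0.86105104],
       [ 0.        ,  0.        ,  0.        ,  1.        ]])}
top {'fx': 509.7931798574783, 'fy': 509.7931798574783, 'cx': 288.27832703543487, 'cy': 215.24792105423165, 'dist': array([-0.1187692,  0.       ,  0.       ,  0.       ,  0.       ]), 'cam_to_world': array([[ 0.00780158,  0.98945514, -0.14462941,  0.36668671],
       [-0.99994659,  0.00869993,  0.00557996,  0.01010607],
       [ 0.00677938,  0.14457815,  0.98947016,  1.40134026],
       [ 0.        ,  0.        ,  0.        ,  1.        ]])}
0.1 [ 0.14211376 -0.55663235  0.23074054] [ 9.92210092e-01  1.24573100e-01  7.42256113e-05 -8.18522545e-04] 0.017
```

View pics/top0.png

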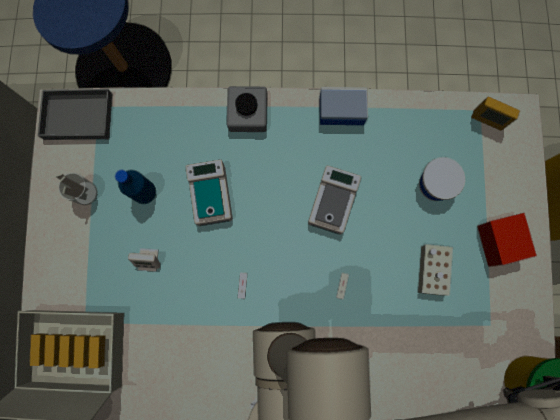

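View pics/side0.png

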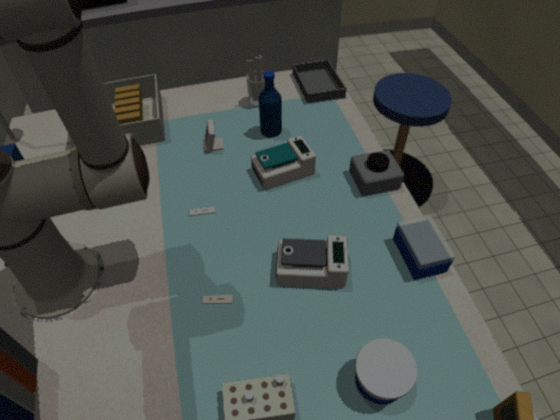

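The top view shows the teal hatch at about (209,197), with its mark at about (210,211). The grey hatch is at (333,205). In the side view the teal mark is at about (264,158). Next I'll locate the mark and hatch in both views.

```bash
cat > h.py <<'E'
import numpy as np, cv2
from cell import calibration
def ray(n,uv):
    c=calibration(n);K=np.array([[c['fx'],0,c['cx']],[0,c['fy'],c['cy']],[0,0,1]])
    x,y=cv2.undistortPoints(np.array([[uv]],float),K,c['dist'])[0,0]
    T=c['cam_to_world'];d=T[:3,:3]@[x,-y,-1];return T[:3,3],d/np.linalg.norm(d)
def plane(n,uv,z):
    o,d=ray(n,uv);return o+d*(z-o[2])/d[2]
def tri(a,b):
    (o1,d1),(o2,d2)=ray('top',a),ray('side',b)
    s=np.linalg.lstsq(np.c_[d1,-d2],o2-o1,rcond=None)[0]
    p,q=o1+s[0]*d1,o2+s[1]*d2;return (p+q)/2,np.linalg.norm(p-q)
def hatch(img,box):
    x0,y0,x1,y1=box;r=img[y0:y1,x0:x1];h=cv2.cvtColor(r,cv2.COLOR_BGR2HSV)
    m=cv2.inRange(h,(80,150,50),(98,255,180))
    cs,hi=cv2.findContours(m,cv2.RETR_CCOMP,cv2.CHAIN_APPROX_NONE)
    i=max((k for k in range(len(cs)) if hi[0][k][3]<0),key=lambda k:cv2.contourArea(cs[k]))
    rect=cv2.minAreaRect(cs[i]);f=np.zeros_like(m);cv2.drawContours(f,[cv2.convexHull(cs[i])],-1,255,-1)
    g=cv2.erode(f,np.ones((3,3)))&~m
    n,l,st,ce=cv2.connectedComponentsWithStats(g)
    k=1+np.argmax(st[1:,4]) if n>1 else None
    off=np.array([x0,y0])
    return cv2.boxPoints(rect)+off, (ce[k]+off if k else None, st[k] if k else None), m
E
python3 - <<'E'
from h import *
out=[];P={}
for n,b in(('top',(180,150,240,230)),('side',(245,130,325,190))):
    im=cv2.imread(f'pics/{n}0.png');c,p,m=hatch(im,b);P[n]=p[0];print(n,c.round(1).tolist(),p)
    r=im[b[1]:b[3],b[0]:b[2]]
    v=np.hstack([r,cv2.cvtColor(m,cv2.COLOR_GRAY2BGR)]);v=cv2.resize(v,(780,int(v.shape[0]*780/v.shape[1]*0.45) if 0 else 300),interpolation=cv2.INTER_NEAREST);out.append(v)
    if n=='top':
        for q in c: print(plane('top',q,.076).round(4))
    print(plane(n,p[0],.076))
print(tri(P['top'],P['side']))
cv2.imwrite('pics/crop.png',np.vstack(out))
E
```

```text
top [[193.2, 181.3], [218.1, 177.7], [223.3, 214.1], [198.4, 217.7]] (array([209.8028169 , 210.32394366]), array([26, 56,  9, 10, 71], dtype=int32))
[0.6496 0.2565 0.076 ]
[0.6598 0.1902 0.076 ]
[0.562  0.1736 0.076 ]
[0.5519 0.2392 0.076 ]
[0.57170734 0.20958145 0.076     ]
side [[256.2, 152.3], [291.6, 141.5], [296.4, 157.5], [261.0, 168.3]] (array([264.26666667, 157.38333333]), array([15, 24, 10,  8, 60], dtype=int32))
[0.57260977 0.20831424 0.076     ]
(array([0.57240735, 0.20978212, 0.07458537]), np.float64(0.0009521382641902189))
```

View pics/crop.png

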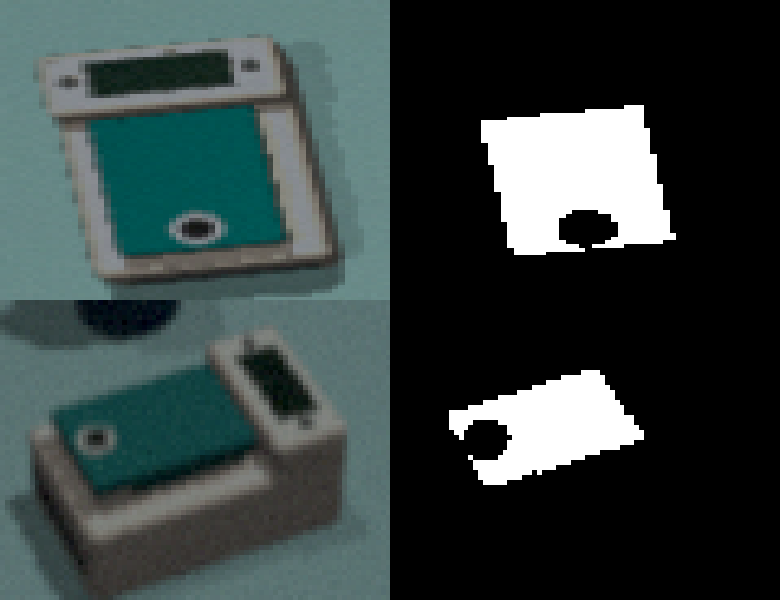

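Both views agree on the mark to within 1 mm: (0.572, 0.2095, 0.075). That height matches the expected 0.076, and the hatch outline measures about 67 x 99 mm at yaw ≈ 0.17. I'll check how much room the bottle leaves, then hover above the mark.

```bash
python3 - <<'E'
from cell import *
from h import *
from scipy.spatial.transform import Rotation as R
print('bottle base near edge',plane('side',(270,135),0), 'cap',plane('top',(122,176),.21))
yaw=.171
qs=[(R.from_euler('z',yaw+a)*R.from_euler('x',np.pi)).as_quat() for a in(0,np.pi)]
p=np.array([.572,.2095,.075])-.003*np.array([np.cos(yaw),np.sin(yaw),0])
pos=[p[0],p[1],.16]
for q in qs: print(ik(pos,q))
q=min((q for q in qs if ik(pos,q) is not None),key=lambda q:abs(ik(pos,q)[5]))
np.save('q.npy',q);np.save('p.npy',p)
command_gripper(0.0)
move_pose([p[0],p[1],.20],q)
move_straight([p[0],p[1],.115],velocity=.1)
s=get_state();print(s['t'],s['tcp_pos'],s['contact_force'],s['grip_width'])
a,b=capture('side'),capture('top')
cv2.imwrite('pics/hover.png',np.hstack([cv2.resize(a[60:210,190:340],(400,400)),cv2.resize(b[140:260,130:250],(400,400))]))
E
```

```text
bottle base near edge [0.62816106 0.38742445 0.        ] cap [0.63314479 0.40597482 0.21      ]
[ 1.52871658e-01  2.98705902e-01  1.57739496e+00 -4.44089210e-16
  1.26549179e+00  1.55266798e+00]
[ 0.15287166  0.2987059   1.57739496  0.          1.26549179 -1.58892467]
5.525 [0.5697005  0.20907526 0.11586036] [-1.1590571  -0.34511729 -0.22556601] 0.0030663647981597096
```

View pics/hover.png

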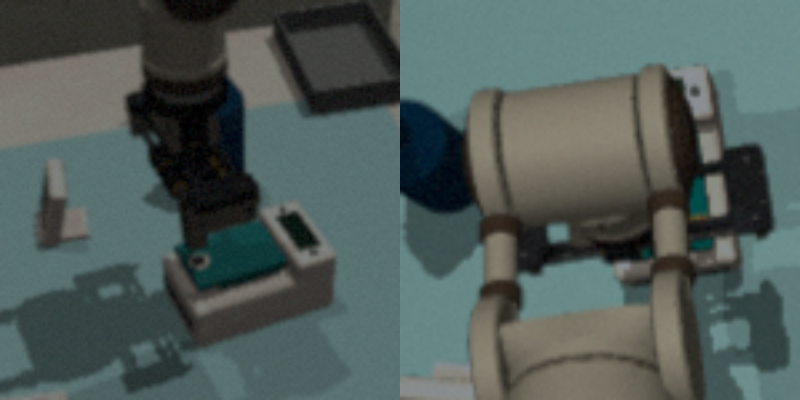

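The hover view agrees: in the side picture the closed fingertip at about (263,153) is directly above the mark at (264,157), as projected for a tip 24 mm higher. The bottle is about 80 mm clear of the gripper. Now I'll press slowly with a force stop, then retreat up and back.

```bash
python3 - <<'E'
from cell import *
from h import *
p=np.load('p.npy')
def show(l): s=get_state();print(l,round(s['t'],2),np.round(s['tcp_pos'],4),np.round(s['contact_force'],2))
move_straight([p[0],p[1],.100],velocity=.05);show('near')
hit=move_straight([p[0],p[1],.074],velocity=.012,stop_force=9);show(('press',hit))
tip=get_state()['tcp_pos'][2]-nose_length;print('tip z',tip)
move_straight([p[0]-.02,p[1],.16],velocity=.2);show('up')
move_straight([p[0]-.14,p[1]-.03,.26],velocity=.25);show('away')
for i in range(4):
    a=capture('side');cv2.imwrite(f'pics/s{i}.png',a);cv2.imwrite(f'pics/t{i}.png',capture('top'));show(i)
    dwell(.6)
v=np.hstack([cv2.resize(cv2.imread(f'pics/s{i}.png')[100:200,235:335],(266,266)) for i in(0,1,3)])
f=cv2.resize(cv2.imread('pics/s3.png')[60:340,160:440],(332,332));t=cv2.resize(cv2.imread('pics/t3.png')[60:340,60:480],(466,332))
cv2.imwrite('pics/after.png',np.vstack([v,np.hstack([f,t])]))if v.shape[1]==798 else 0
E
python3 - <<'E'
E
python3 -c "
import cv2,numpy as np
g=lambda n:cv2.imread('pics/'+n)
v=np.hstack([cv2.resize(g(f's{i}.png')[100:200,235:335],(266,266)) for i in(0,1,3)])
b=np.hstack([cv2.resize(g('s3.png')[60:340,160:440],(332,332)),cv2.resize(g('t3.png')[60:340,60:480],(466,332))])
cv2.imwrite('pics/after.png',np.vstack([v,b]))"
```

```text
near 6.08 [0.5687 0.2089 0.0994] [ 0.69 -0.3   0.89]
('press', True) 7.38 [0.5688 0.209  0.0849] [-2.46 -0.86  7.39]
tip z 0.0678528852462249
up 7.92 [0.5489 0.2089 0.1592] [-0.5  -0.18 -0.97]
away 8.71 [0.429  0.1789 0.2584] [0.3  0.29 0.3 ]
0 8.81 [0.429  0.1789 0.2582] [-0.22 -0.14  0.1 ]
1 9.51 [0.429 0.179 0.26 ] [-0.72 -0.29  0.05]
2 10.21 [0.4291 0.179  0.26  ] [ 0.41  0.39 -0.28]
3 10.91 [0.4291 0.179  0.26  ] [-0.    0.24  0.29]
```

View pics/after.png

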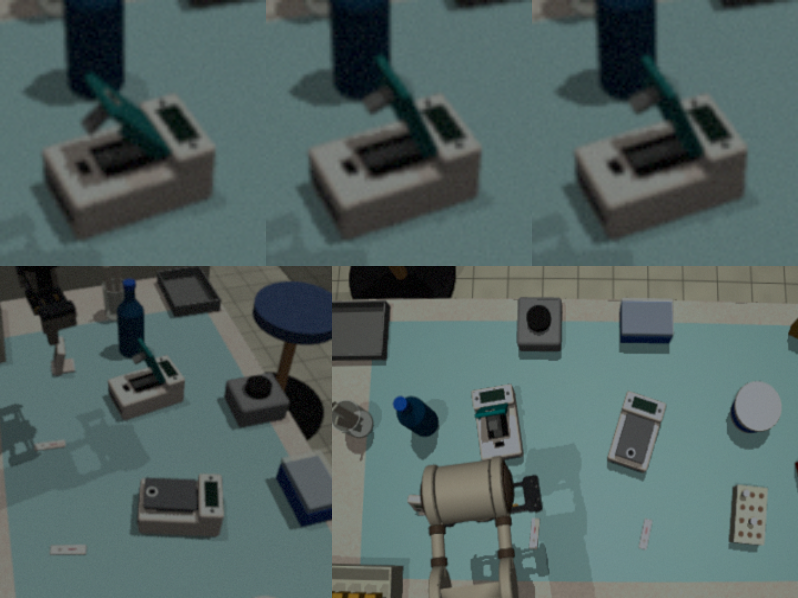

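The hatch was partly raised at t=8.8 and has been up since about 9.5. The grey hatch is still shut and nothing else appears to have moved. I'll watch for two more seconds, measure the free edge, and compare the images with the start.

```bash
python3 - <<'E'
from cell import *
from h import *
ims=[cv2.imread('pics/s3.png')]
for i in range(2): dwell(1.0); ims.append(capture('side'))
d=[cv2.absdiff(cv2.GaussianBlur(ims[0],(5,5),0),cv2.GaussianBlur(x,(5,5),0))[130:190,240:325].max() for x in ims[1:]];print('reader diff',d)
# free edge of teal: topmost teal px in side view, intersect with reader's centre plane
yaw=.171;h=np.array([.572,.2095,0])+.085*np.array([np.cos(yaw),np.sin(yaw),0]);n=np.array([-np.sin(yaw),np.cos(yaw),0])
for im in ims:
    m=cv2.inRange(cv2.cvtColor(im,cv2.COLOR_BGR2HSV),(80,150,50),(98,255,180));m[:110]=0;m[190:]=0;m[:,:245]=0;m[:,325:]=0
    c=max(cv2.findContours(m,0,1)[0],key=cv2.contourArea)[:,0];uv=c[c[:,1].argmin()]
    o,r=ray('side',uv);q=h+[0,0,.066]+.035*n
    P=o+r*(((q-o)@n)/(r@n));e=P-q;print(uv,P.round(3),'angle',np.arctan2(e[2],-(e@[np.cos(yaw),np.sin(yaw),0])).round(2))
a=cv2.imread('pics/side0.png')
df=cv2.absdiff(cv2.GaussianBlur(a,(5,5),0),cv2.GaussianBlur(ims[-1],(5,5),0)).max(2)
for k,(x,y,w,g) in dict(grey=(270,230,85,62),cas1=(183,202,38,18),cas2=(197,290,42,18),tub=(350,335,75,72),rack=(215,370,90,45),timer=(200,115,28,40),bottle=(255,68,32,72)).items(): print(k,df[y:y+g,x:x+w].max(),df[y:y+g,x:x+w].mean().round(1))
print(get_state()['t'])
cv2.imwrite('pics/end.png',ims[-1])
E
```

```text
reader diff [np.uint8(5), np.uint8(5)]
[277 121] [0.621 0.253 0.157] angle 1.26
[277 121] [0.621 0.253 0.157] angle 1.26
[277 121] [0.621 0.253 0.157] angle 1.26
grey 15 1.5
cas1 48 14.2
cas2 18 15.1
tub 5 1.6
rack 4 1.6
timer 94 9.5
bottle 83 4.6
13.6083
```

View pics/end.png

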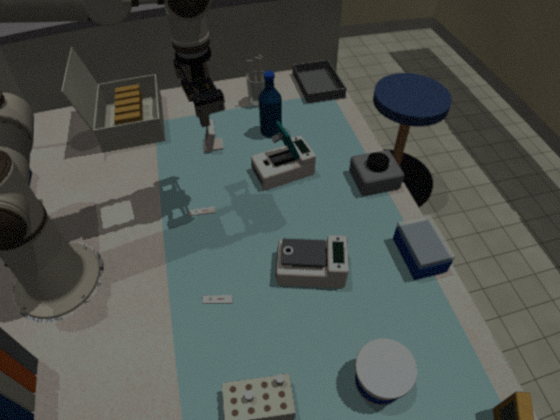

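The hatch is steady at its open stop, at about 1.26 rad measured against the nominal 1.2. Everything else is in its starting place in the picture: cassettes at (203,212) and (217,299), timer at (213,145), bottle at (270,130). The image differences at the timer, bottle and cassettes are explained by the gripper, the raised hatch and shadows.

```bash
python3 -c "
from cell import *
finish_job();print(get_state()['t'])"
```

```text
the job is handed in; nothing more can be done
the job is handed in; nothing more can be done
```

The teal reader's hatch is open, and I handed the job in at about 13.6 s of the 32 s allowed. I pressed its mark once with the closed fingertips, slowly, until the force stop tripped at about 7–9 N against the firm stop. Then I drew back up and away, and the hatch sprang open by itself without being touched again.

**Last checks:**
- **Hatch:** it was up by about t=9.5 s. Its angle and picture did not change from 10.9 to 13.6 s. I measured about 1.26 rad against the nominal 1.2, which is within the roughness of that one-view estimate.
- **Press depth:** the fingertip stopped at a height of 67.9 mm, only about 7–8 mm below the mark, where the text puts the firm stop at about 9 mm. That is consistent with the contact lying nearer the hinge and about 1 mm of measuring error, and the latch did let go.
- **Grey hatch, tub and rack:** none of these changed between the first and last pictures.
- **Timer, bottle and cassettes:** the automatic picture comparison did flag these. The final view shows them in their starting places, and the differences come from the gripper overlapping the timer, the raised hatch in front of the bottle, and shadows on the cassettes.

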